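# Flip the leaf of the workout-card stand

## Robot

A 6-joint arm with a two-finger parallel gripper is mounted at the origin on the work surface. World frame = base frame: x ahead of the robot, y to its left, z up, the work surface at z = 0. Lengths are in mm, angles in rad, forces in N, time in s.
With the tool pointing down it reaches from about 250 to 850 mm from the base axis. Payload 12.5 kg.
Tool frame: the origin (TCP) lies at the very end of the fingers, on their centre line; the grasp point (between the pads) lies r.tcp_to_grasp behind it (r.tcp_to_grasp is the distance from the TCP to the grasp point, in mm); y points along the fingers, x is the direction in which the jaws open and shut, and the axes are right-handed (so a half turn about y gives the same grasp; the last joint's range is limited). The gripper opens to 93 mm and grips with 3 to 60 N. Pads are 15 mm wide; open, the fingers measure 128 mm over their backs; the gripper's body (75 mm by 188 mm) begins 65 mm behind the grasp point.
Start: joints at [1.088, 0.351, 1.652, -0, 1.139, -0.085], TCP at [213.033, 507.052, 218.633] pointing down, gripper open.
Joint ranges: [-2.75, 2.75], [-0.79, 2.1], [0.01, 2.65], [-1.57, 4.71], [0.07, 3.14], [-2.87, 2.87]. Speed limits (rad/s): [2.22, 2.22, 2.79, 3.14, 3.14, 3.14].

## Interface

Orientations are given as a rotation vector (axis times angle).
In Python, from bench import status, viewer, close_job, r gives the robot as it stands.
- The arm moves only by the tool carry_out, never from a script. Its argument "commands" is a list of rows, each a list of 3 entries, a list of its own where there are three numbers: the shift along the tool's x, y, z in units of 2 cm (1.0 is 2 cm), then the turn, a rotation vector about the tool's x, y, z in units of 0.5 rad (1.0 is 0.5 rad), then the opening, from 0 (shut) to 1 (fully open). In form: [[[tx, ty, tz], [wx, wy, wz], jaw], ...]. A call has 1 to 10 rows; each row shifts and turns the pose as measured when the row begins, along the tool's axes as they then stand; what a row does not reach is not made up. A row lasts 1/8 s, in which the tool goes at most 62.5 mm and 10.7 degrees, less where a joint would pass 70% of its speed; a pose out of reach is approached as far as the arm can. A call with a number of a shift or a turn outside -1 to 1 is refused whole. A call with a gripper value outside its range is refused whole. The fingers move at their own pace and stop on an object; the grip force is fixed at half the most. Time passes only in rows, so rows that do not move let the fingers close. It gives the time, the measured TCP pose, the force and the opening at its end, in the units of the state.
- status.observe(): the state, without advancing time (a new reading comes with each control period).
- viewer.read_camera(name): name is "scene" or "top"; returns a dict with "image" (420x560x3 uint8, blue, green, red), "fx", "fy", "cx", "cy" (pixels), "world_to_cam" (4x4, takes a point from world to camera coordinates). Camera axes: x right, y down, z forward; pixel columns grow to the right and rows downward; lengths in mm; the calibration is good to about 2 mm. A picture is of the moment at which its call begins. There is no depth.
- close_job(): hands the job in, once; it reports no verdict.
The state is a dict: "t": time; "q": joint angles; "qvel": joint speeds; "joint_torque": joint torques, N m; "tool_pos": TCP position; "eef_rot": TCP orientation; "ft_force": force on the tool from outside, world axes, zero at the start; "wrist_torque": the same for the moment, N m; "grip_width": finger opening in mm.
Only numpy, scipy, OpenCV 4.12 (cv2) and the standard library are available. Lean on these libraries where they do the work, as an engineer would, in place of code of your own. Each camera call takes 0.05 s, during which the arm holds its last target.

## Task

Flip the metal-backed leaf of the workout-card stand over its spine, from the side where it lies now, to lie fully flat on the other side. Do it gently with the fingertips only: push the leaf up from under its overhanging free edge, over and down, without pinching it, forcing it or slamming it. Leave the other things on the table where they are, and end clear of everything.

Things in the scene. Friction and masses are not known exactly. Their poses are not given: they have to be found in the camera images.
- stand: The workout-card stand, fixed to the table: a plywood riser block 156 mm (x) by 170 mm (y) by 66 mm high. Origin on the table under its centre; z up; y runs along the spine; x points from the side where the leaf starts (towards the robot's right) to the side where it must end (towards its left, give or take 30 degrees).
- spine (a point): Centre of the spine, a thin steel rod along the stand's y axis across the middle of the riser: the leaf's hinge axis, 68.5 mm above the table. Fixed to the stand; axes as stand.
- leaf (a joint): Hinge angle of the leaf in rad: 0 = flat on the starting side (-x of the stand), 1.571 = upright, 3.142 = flat on the other side (+x of the stand), which is the stop. It starts between 0 and 0.4. The hinge is stiff (about 0.2 N m of friction): the leaf stays at whatever angle it is left, and lifting it at its edge takes about 2 to 4 N.
- leaf_edge (a point): Middle of the leaf's free edge, half-way through its thickness; moves with the leaf, 120 mm from the hinge axis. Lying flat, the leaf overhangs the riser by 42 mm on the whole of its free edge, with 66 mm of free height below. The table beyond the overhang is clear for 60 mm.
- leaf_mid (a point): Middle of the leaf, on the hinge axis's level through its thickness; moves with it. The leaf is a rigid panel (a 3 mm aluminium back, underneath at the start, with a 2 mm white card panel on top, set in 5 mm from the edges), 150 mm along the spine and reaching to 120 mm from it, 5 mm thick in all with the hinge axis at mid-thickness, 125 to 255 g.
- tray: Bystander: blue plastic tray, 150 by 210 by 30 mm. Origin under its centre.
- grip_trainer: Bystander: steel grip trainer lying flat, V-shaped, about 150 by 90 mm, 32 mm high. Origin under its middle.
- kettlebell: Bystander: small cast-iron kettlebell, 100 mm across, 142 mm high, 2 kg. Origin under its centre.
- finger_ring: Bystander: white hard-silicone finger ring, 72 mm across, 22 mm high, lying in the tray. Origin under its centre.
- spring_clip: Bystander: red spring clip for a bar, ring 60 mm across with two ears, 20 mm high. Origin under the ring's centre.
- latch: Bystander: loose steel bracket latch, an L of 90 by 50 mm, 45 mm high. Origin under its centre.
- water_bottle: Bystander: grey bottle, 68 mm across, 190 mm high. Origin under its centre.

How it is judged (in metres and radians):
On the way, in this order (a step that is already met when the one before it is completed fails the run):
1. the leaf is swung up to about upright (value of joint leaf between 1.3 and 2.6 rad).
2. the leaf lies flat on the other side (value of joint leaf above 3.05 rad), for 0.2 s.
At the end, for the whole second after the job is handed in: The leaf lies flat on the other side (hinge past 3.05 rad, within about 5 degrees of its stop), at rest, and every bystander is within 30 mm of where it started (value of joint leaf above 3.05 rad and velocity of joint leaf between -0.1 and 0.1 rad/s and distance of each of tray, grip_trainer, kettlebell, finger_ring, spring_clip, latch, water_bottle from where it was at the start of the episode below 0.03 m); the robot touches nothing.
It fails at once if the leaf is pinched: fingers press on its back and its face at once (contact force between the fingers and leaf_c0 above 2 N and contact force between the fingers and leaf_c1 above 2 N).
It fails at once if the leaf is forced: more than 40 N from the fingers (contact force between the fingers and leaf_c0 above 40 N or contact force between the fingers and leaf_c1 above 40 N).
It fails at once if the leaf is slammed: it turns faster than 6 rad/s (velocity of joint leaf above 6 rad/s or velocity of joint leaf below -6 rad/s).
It fails at once if a bystander is moved or lifted more than 30 mm (distance of any of tray, grip_trainer, kettlebell, finger_ring, spring_clip, latch, water_bottle from where it was at the start of the episode above 0.03 m).
It also fails if it takes over 45 s, if anything falls off the work surface, if the arm or the gripper's body presses on something with over 40 N, if the wrist force passes 120 N, or if a joint passes its speed limit or range.

## Working session

There is one attempt and no reset: what is moved stays moved. The work goes in short steps, Python scripts to look and compute and a tool call to move; the robot and the scene stay as the last step left them, time stands still between calls to the robot, and variables do not carry over. Pictures are saved under pics/ and viewed, and the job is handed in when it is done.

Besides the shell and the picture viewer there is one more tool, called in YAML: its name, and indented under it one key for each argument. carry_out: Moves the arm, as the interface text tells. Its arguments: {"type":"object","properties":{"commands":{"type":"array","items":{"type":"array"}}},"required":["commands"]}

```bash
ls; mkdir -p pics; python3 - <<'E'
from bench import status, viewer, r
import cv2
s=status.observe();print(s);print(r.tcp_to_grasp)
for n in("scene","top"):
    c=viewer.read_camera(n);cv2.imwrite(f"pics/{n}0.png",c["image"]);print(n,c["fx"],c["fy"],c["cx"],c["cy"],c["world_to_cam"].round(4).tolist() if hasattr(c["world_to_cam"],'round') else c["world_to_cam"])
E
```

```text
pics
{'t': 0.0, 'q': array([ 1.08844423e+00,  3.51220177e-01,  1.65244437e+00, -2.18148790e-06,
        1.13912454e+00, -8.45816821e-02]), 'qvel': array([-0.0011846 ,  0.00033052,  0.00114496, -0.0012526 , -0.00079582,
       -0.00207147]), 'joint_torque': array([ 8.70915810e-04, -4.97300506e+01, -2.85259742e+01,  6.99766818e-02,
        2.55664584e-02, -7.85525322e-05]), 'tool_pos': array([212.84935684, 506.75185273, 218.10252778]), 'eef_rot': array([-1.37211271, -0.91061444,  0.9123402 ]), 'ft_force': array([ 0.70201403, -0.67544155, -0.12874924]), 'wrist_torque': array([-0.00978938,  0.0040383 , -0.02753022]), 'grip_width': 93.31997424335265}
18.8
scene 408.5286658940659 408.5286658940659 277.5832947678176 213.92895407366538 [[0.7889, 0.6144, -0.0119, -508.173], [0.3455, -0.4595, -0.8182, -77.5621], [-0.5082, 0.6414, -0.5748, 1276.519], [0.0, 0.0, 0.0, 1.0]]
top 436.8396794656459 436.8396794656459 281.7217311106012 216.75629618138217 [[0.0211, -0.9996, -0.0208, 109.0934], [-0.9921, -0.0183, -0.1245, 568.6409], [0.1241, 0.0233, -0.992, 1097.9549], [0.0, 0.0, 0.0, 1.0]]
```

View pics/scene0.png

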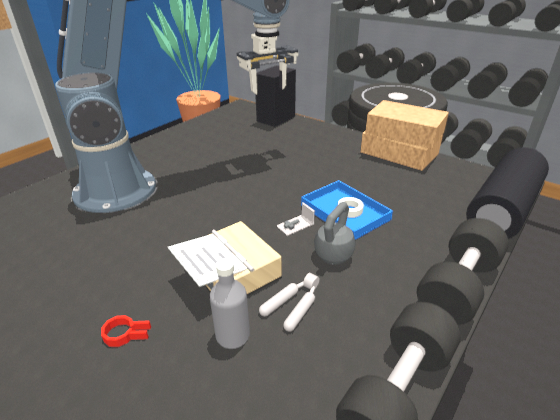

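View pics/top0.png

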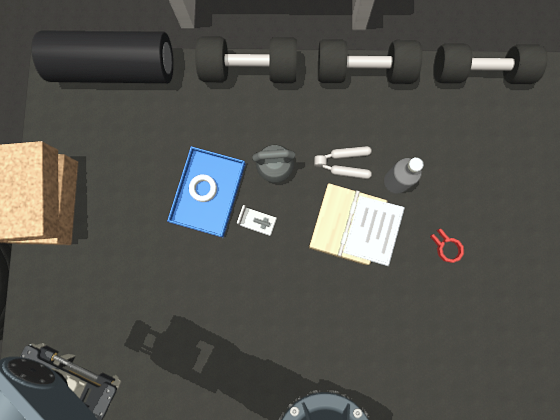

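```bash
python3 - <<'E'
import cv2,numpy as np
a=cv2.imread("pics/top0.png")[175:275,300:420];b=cv2.imread("pics/scene0.png")[215:315,160:290]
cv2.imwrite("pics/topz.png",cv2.resize(a,None,fx=6,fy=6,interpolation=cv2.INTER_CUBIC))
cv2.imwrite("pics/scenez.png",cv2.resize(b,None,fx=6,fy=6,interpolation=cv2.INTER_CUBIC))
E
```

```text
(no output)
```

View pics/topz.png

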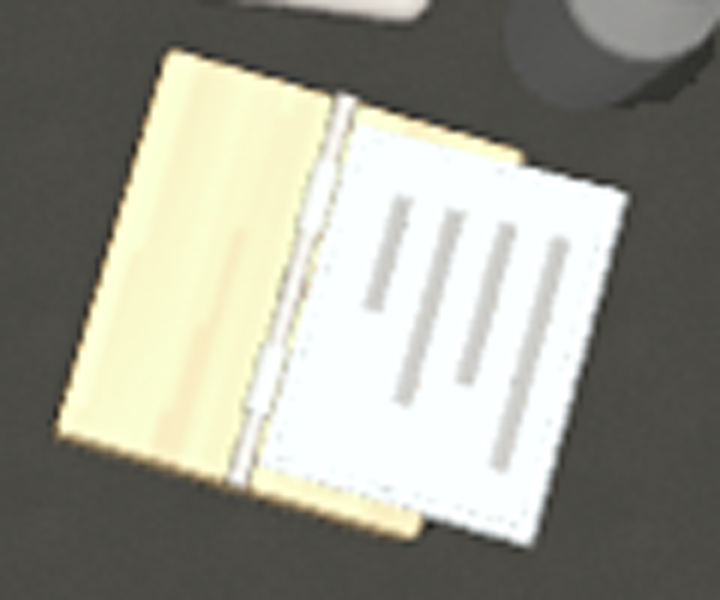

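View pics/scenez.png

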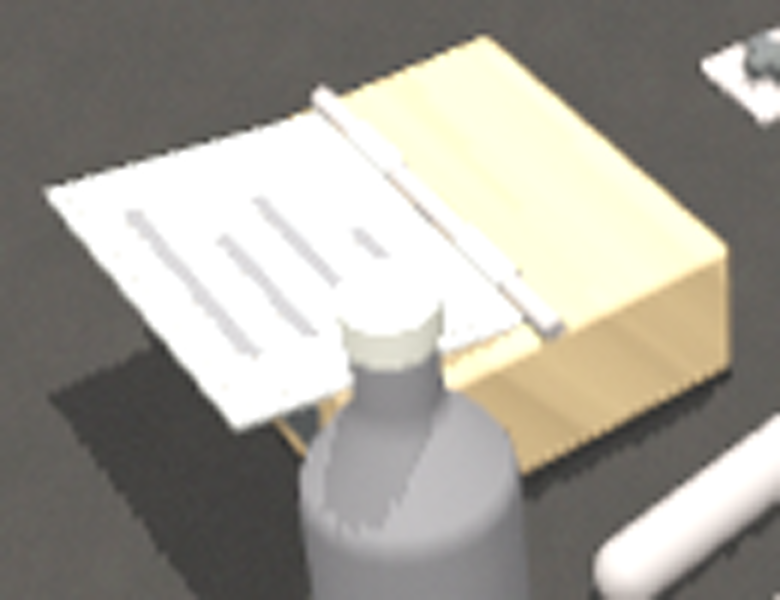

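```bash
cat > h.py <<'E'
from bench import status, viewer, r
import cv2, numpy as np
def cam(n):
    c=viewer.read_camera(n); c["T"]=np.array(c["world_to_cam"]);return c
def ray(c,u,v):
    T=c["T"];R=T[:3,:3];o=-R.T@T[:3,3];d=R.T@np.array([(u-c["cx"])/c["fx"],(v-c["cy"])/c["fy"],1]);return o,d/np.linalg.norm(d)
def plane(c,u,v,z):
    o,d=ray(c,u,v);return o+d*(z-o[2])/d[2]
def tri(r1,r2):
    (o1,d1),(o2,d2)=r1,r2
    s=np.linalg.lstsq(np.c_[d1,-d2],o2-o1,rcond=None)[0];a=o1+s[0]*d1;b=o2+s[1]*d2
    return (a+b)/2,np.linalg.norm(a-b)
def proj(c,p):
    q=c["T"][:3,:3]@p+c["T"][:3,3];return c["fx"]*q[0]/q[2]+c["cx"],c["fy"]*q[1]/q[2]+c["cy"]
E
python3 - <<'E'
from h import *
np.set_printoptions(precision=1,suppress=True)
t=cam("top");s=cam("scene")
P=lambda x,y:(x/6+300-.4,y/6+175-.4)
Q=lambda x,y:(x/6+160-.4,y/6+215-.4)
C=[plane(t,*P(*p),66) for p in[(172,50),(60,433),(415,538),(522,155)]]
for c in C:print("riser",c)
C=np.array(C);ctr=C.mean(0);print("centre",ctr,[np.linalg.norm(C[i]-C[i-1]) for i in range(4)])
ex=(C[2]+C[3]-C[0]-C[1]);ex=-ex/np.linalg.norm(ex);ey=C[0]+C[3]-C[1]-C[2];ey/=np.linalg.norm(ey);print("ex",ex.round(3),ey.round(3),np.degrees(np.arctan2(ex[1],ex[0])), np.degrees(np.arctan2(-ey[0],ey[1])))
for p in[(345,95),(238,485)]:print("spine",plane(t,*P(*p),70))
for p,q in[((628,192),(238,430)),((533,547),(47,190))]:
  x,e=tri(ray(t,*P(*p)),ray(s,*Q(*q)));print("leaf",x,e,(x-ctr)@ex,(x-ctr)@ey)
for p,q in[((172,50),(727,250)),((60,433),(485,37))]: print("riser tri",tri(ray(t,*P(*p)),ray(s,*Q(*q))))
m=cv2.inRange(cv2.cvtColor(s["image"],cv2.COLOR_BGR2HSV),(0,150,100),(8,255,255))
# bottle and clip
print("clip",[plane(t,*p,10) for p in[(452,250),(435,237)]],"bottlecap",plane(t,416,164,188))
print("cap tri",tri(ray(t,416,164),ray(s,225.5,267)))
print(r.tcp_to_grasp, cv2.Rodrigues(status.observe()["eef_rot"])[0])
E
```

```text
riser [651.8   2.8  66. ]
riser [488.3  48.2  66. ]
riser [447.7 -99.2  66. ]
riser [ 609.2 -144.7   66. ]
centre [549.2 -48.2  66. ] [np.float64(153.56407911741448), np.float64(169.68718963550324), np.float64(152.90144366391786), np.float64(167.76293457445192)]
ex [ 0.3  1.  -0. ] [ 1.  -0.3  0. ] 74.26636789489771 -105.62273085859125
spine [632.8 -69.8  70. ]
spine [468.  -25.6  70. ]
leaf [ 591.8 -184.2   83.3] 0.5958927816571197 -119.37468781398229 77.57773625419308
leaf [ 445.1 -143.    85.5] 1.3503530887474244 -119.45110368212693 -74.76401689759474
riser tri (array([652.2,   2.6,  63.9]), np.float64(0.10905328242747898))
riser tri (array([488.8,  48.5,  63.4]), np.float64(1.0841374885690525))
clip [array([ 490.4, -325.8,   10. ]), array([ 523.6, -282.5,   10. ])] bottlecap [ 673.6 -185.2  188. ]
cap tri (array([ 675.8, -186. ,  182.4]), np.float64(2.2302047378271714))
18.8 [[ 0.4 -0.  -0.9]
 [ 0.9 -0.   0.4]
 [-0.  -1.   0. ]]
```

```bash
cat >> h.py <<'E'
EX=np.array([.271,.963,0]);EX/=np.linalg.norm(EX);W=np.array([EX[1],-EX[0],0]);Z=np.array([0,0,1.]);CTR=np.array([549.2,-48.2,0])
def Rg(a): # tool pointing along +ex, a rad below horizontal
    y=np.cos(a)*EX-np.sin(a)*Z; return np.c_[W,y,np.cross(W,y)]
def loc(p): p=p-CTR; return np.array([p@EX,p@W,p[2]])
def wld(x,w,z): return CTR+x*EX+w*W+z*Z
def plan(p1,R1,n,k=None):
    from scipy.spatial.transform import Rotation as Ro
    s=status.observe();p=s["tool_pos"];R=cv2.Rodrigues(s["eef_rot"])[0]
    rv=Ro.from_matrix(R.T@R1).as_rotvec()
    out=[];q=p
    for i in range(n):
        Ri=R@Ro.from_rotvec(rv*i/n).as_matrix()
        out.append([(Ri.T@(p1-p)/n/20).round(2).tolist(),(rv/n/.5).round(2).tolist()])
    for o in out: print(o)
def st():
    s=status.observe();R=cv2.Rodrigues(s["eef_rot"])[0]
    print("t",s["t"],"p",s["tool_pos"].round(1),"loc",loc(s["tool_pos"]).round(1),"down",np.degrees(np.arcsin(-R[2,1])).round(1),"W.x",(R[:,0]@W).round(3),"q",s["q"].round(2),"F",s["ft_force"].round(1),"w",round(s["grip_width"],1))
E
python3 - <<'E'
from h import *
st();plan(wld(-230,-30,260),Rg(np.pi/2),27)
E
```

```text
t 0.2 p [213.  506.9 218.3] loc [ 443.3 -474.   218.3] down 90.0 W.x 0.123 q [ 1.09  0.35  1.65 -0.    1.14 -0.08] F [ 0.8  0.4 -0.1] w 93.0
[[-1.14, -0.08, -0.97], [0.0, 0.11, -0.0]]
[[-1.08, -0.08, -1.03], [0.0, 0.11, -0.0]]
[[-1.03, -0.08, -1.09], [0.0, 0.11, -0.0]]
[[-0.97, -0.08, -1.14], [0.0, 0.11, -0.0]]
[[-0.9, -0.08, -1.19], [0.0, 0.11, -0.0]]
[[-0.84, -0.08, -1.24], [0.0, 0.11, -0.0]]
[[-0.77, -0.08, -1.28], [0.0, 0.11, -0.0]]
[[-0.7, -0.08, -1.32], [0.0, 0.11, -0.0]]
[[-0.63, -0.08, -1.35], [0.0, 0.11, -0.0]]
[[-0.56, -0.08, -1.39], [0.0, 0.11, -0.0]]
[[-0.48, -0.08, -1.41], [0.0, 0.11, -0.0]]
[[-0.41, -0.08, -1.44], [0.0, 0.11, -0.0]]
[[-0.33, -0.08, -1.46], [0.0, 0.11, -0.0]]
[[-0.25, -0.08, -1.47], [0.0, 0.11, -0.0]]
[[-0.17, -0.08, -1.48], [0.0, 0.11, -0.0]]
[[-0.09, -0.08, -1.49], [0.0, 0.11, -0.0]]
[[-0.01, -0.08, -1.49], [0.0, 0.11, -0.0]]
[[0.07, -0.08, -1.49], [0.0, 0.11, -0.0]]
[[0.15, -0.08, -1.49], [0.0, 0.11, -0.0]]
[[0.23, -0.08, -1.48], [0.0, 0.11, -0.0]]
[[0.31, -0.08, -1.46], [0.0, 0.11, -0.0]]
[[0.39, -0.08, -1.44], [0.0, 0.11, -0.0]]
[[0.46, -0.08, -1.42], [0.0, 0.11, -0.0]]
[[0.54, -0.08, -1.39], [0.0, 0.11, -0.0]]
[[0.61, -0.08, -1.36], [0.0, 0.11, -0.0]]
[[0.68, -0.08, -1.33], [0.0, 0.11, -0.0]]
[[0.75, -0.08, -1.29], [0.0, 0.11, -0.0]]
```

carry_out:
  commands:
    - [[-0.9,-0.1,-0.9],[0,0.15,0],0]
    - [[-0.9,-0.1,-0.9],[0,0.15,0],0]
    - [[-0.9,-0.1,-0.9],[0,0.15,0],0]
    - [[-0.8,-0.1,-1],[0,0.15,0],0]
    - [[-0.8,-0.1,-1],[0,0.15,0],0]
    - [[-0.7,-0.1,-1],[0,0.15,0],0]
    - [[-0.7,-0.1,-1],[0,0.15,0],0]
    - [[-0.6,-0.1,-1],[0,0.15,0],0]
    - [[-0.6,-0.1,-1],[0,0.15,0],0]
    - [[-0.5,-0.1,-1],[0,0.15,0],0]

```text
t: 1.45
tool_pos: [257.7, 260.0, 237.8]
eef_rot: [-1.55, -0.313, 0.316]
ft_force: [1.3, -1.5, 0.1]
grip_width: 0.8
```

```bash
python3 - <<'E'
from h import *
st();plan(wld(-230,-30,260),Rg(np.pi/2),25)
E
```

```text
t 1.45 p [257.7 260.  237.8] loc [ 217.7 -364.1  237.8] down 89.8 W.x 0.781 q [ 0.66 -0.02  2.05 -0.    1.11  0.26] F [ 1.3 -1.5  0.1] w 0.8
[[-0.04, -0.04, -1.12], [0.0, 0.05, -0.0]]
[[-0.01, -0.04, -1.12], [0.0, 0.05, -0.0]]
[[0.02, -0.04, -1.12], [0.0, 0.05, -0.0]]
[[0.05, -0.04, -1.12], [0.0, 0.05, -0.0]]
[[0.08, -0.04, -1.11], [0.0, 0.05, -0.0]]
[[0.11, -0.04, -1.11], [0.0, 0.05, -0.0]]
[[0.14, -0.04, -1.11], [0.0, 0.05, -0.0]]
[[0.17, -0.04, -1.1], [0.0, 0.05, -0.0]]
[[0.2, -0.04, -1.1], [0.0, 0.05, -0.0]]
[[0.23, -0.04, -1.09], [0.0, 0.05, -0.0]]
[[0.26, -0.04, -1.09], [0.0, 0.05, -0.0]]
[[0.29, -0.04, -1.08], [0.0, 0.05, -0.0]]
[[0.32, -0.04, -1.07], [0.0, 0.05, -0.0]]
[[0.35, -0.04, -1.06], [0.0, 0.05, -0.0]]
[[0.38, -0.04, -1.05], [0.0, 0.05, -0.0]]
[[0.41, -0.04, -1.04], [0.0, 0.05, -0.0]]
[[0.43, -0.04, -1.03], [0.0, 0.05, -0.0]]
[[0.46, -0.04, -1.02], [0.0, 0.05, -0.0]]
[[0.49, -0.04, -1.01], [0.0, 0.05, -0.0]]
[[0.52, -0.04, -0.99], [0.0, 0.05, -0.0]]
[[0.54, -0.04, -0.98], [0.0, 0.05, -0.0]]
[[0.57, -0.04, -0.96], [0.0, 0.05, -0.0]]
[[0.59, -0.04, -0.95], [0.0, 0.05, -0.0]]
[[0.62, -0.04, -0.93], [0.0, 0.05, -0.0]]
[[0.64, -0.04, -0.91], [0.0, 0.05, -0.0]]
```

carry_out:
  commands:
    - [[0.6,0,-1],[0,0.14,0],0]
    - [[0.6,0,-1],[0,0.14,0],0]
    - [[0.6,0,-1],[0,0.14,0],0]
    - [[0.6,0,-1],[0,0.14,0],0]
    - [[0.6,0,-1],[0,0.14,0],0]
    - [[0.7,0,-1],[0,0.14,0],0]
    - [[0.7,0,-1],[0,0.14,0],0]
    - [[0.7,0,-1],[0,0.14,0],0]
    - [[0.7,0,-1],[0,0.14,0],0]
    - [[0.7,0,-1],[0,0.14,0],0]

```text
t: 2.7
tool_pos: [402.5, 65.7, 238.2]
eef_rot: [-1.558, 0.254, -0.253]
ft_force: [0.2, 0.7, 0.8]
grip_width: 0.5
```

carry_out:
  commands:
    - [[0.7,0,-1],[0,0,0],0]
    - [[0.7,0,-1],[0,0,0],0]
    - [[0.7,0,-1],[0,0,0],0]
    - [[0.7,0,-1],[0,0,0],0]
    - [[0.7,0,-1],[0,0,0],0]
    - [[0.7,0,-1],[0,0,0],0]
    - [[0.7,0,-1],[0,0,0],0]

```text
t: 3.58
tool_pos: [451.7, -103.9, 238.1]
eef_rot: [-1.558, 0.256, -0.253]
ft_force: [0.0, -0.3, 0.4]
grip_width: 0.1
```

```bash
python3 - <<'E'
from h import *
st();plan(wld(-200,-30,160),Rg(.75),10)
E
```

```text
t 3.575 p [ 451.7 -103.9  238.1] loc [-80.  -78.8 238.1] down 89.9 W.x 0.999 q [-0.33  0.17  1.84 -0.    1.13 -0.  ] F [ 0.  -0.3  0.4] w 0.1
[[0.27, 0.39, -0.59], [0.16, -0.01, 0.0]]
[[0.27, 0.34, -0.62], [0.16, -0.01, 0.0]]
[[0.27, 0.29, -0.64], [0.16, -0.01, 0.0]]
[[0.27, 0.23, -0.67], [0.16, -0.01, 0.0]]
[[0.26, 0.18, -0.69], [0.16, -0.01, 0.0]]
[[0.26, 0.12, -0.7], [0.16, -0.01, 0.0]]
[[0.26, 0.06, -0.71], [0.16, -0.01, 0.0]]
[[0.25, 0.0, -0.71], [0.16, -0.01, 0.0]]
[[0.25, -0.06, -0.71], [0.16, -0.01, 0.0]]
[[0.25, -0.11, -0.71], [0.16, -0.01, 0.0]]
```

Move farther out at height first, then tilt.

carry_out:
  commands:
    - [[0.3,0,-1],[0,0,0],0]
    - [[0.3,0,-1],[0,0,0],0]
    - [[0.3,0,-1],[0,0,0],0]
    - [[0.3,0,-1],[0.16,0,0],0]
    - [[0.3,0.1,-0.9],[0.16,0,0],0]
    - [[0.3,0.1,-0.8],[0.16,0,0],0]
    - [[0.2,0,-0.7],[0.16,0,0],0]
    - [[0.2,0,-0.7],[0.16,0,0],0]
    - [[0.2,0,-0.7],[0.16,0,0],0]

```text
t: 4.7
tool_pos: [448.7, -269.6, 216.4]
eef_rot: [-1.069, 0.173, -0.292]
ft_force: [-0.8, -0.2, -0.9]
grip_width: 0.6
```

```bash
python3 - <<'E'
from h import *
st();plan(wld(-170,-30,100),Rg(.7),10)
E
```

```text
t 4.7 p [ 448.7 -269.6  216.4] loc [-240.4  -36.8  216.4] down 61.8 W.x 0.999 q [-0.85  0.42  1.65  0.43  1.36 -0.68] F [-0.8 -0.2 -0.9] w 0.6
[[0.02, 0.68, 0.04], [0.08, -0.01, 0.01]]
[[0.02, 0.68, 0.01], [0.08, -0.01, 0.01]]
[[0.02, 0.68, -0.02], [0.08, -0.01, 0.01]]
[[0.02, 0.68, -0.04], [0.08, -0.01, 0.01]]
[[0.02, 0.68, -0.07], [0.08, -0.01, 0.01]]
[[0.03, 0.67, -0.09], [0.08, -0.01, 0.01]]
[[0.03, 0.67, -0.12], [0.08, -0.01, 0.01]]
[[0.03, 0.67, -0.14], [0.08, -0.01, 0.01]]
[[0.03, 0.66, -0.17], [0.08, -0.01, 0.01]]
[[0.03, 0.65, -0.19], [0.08, -0.01, 0.01]]
```

```bash
python3 - <<'E'
from h import *
plan(wld(-170,-30,45),Rg(.62),10)
E
```

```text
[[0.02, 0.92, -0.09], [0.09, -0.01, 0.01]]
[[0.02, 0.92, -0.14], [0.09, -0.01, 0.01]]
[[0.02, 0.91, -0.18], [0.09, -0.01, 0.01]]
[[0.02, 0.9, -0.22], [0.09, -0.01, 0.01]]
[[0.03, 0.89, -0.26], [0.09, -0.01, 0.01]]
[[0.03, 0.88, -0.3], [0.09, -0.01, 0.01]]
[[0.03, 0.86, -0.34], [0.09, -0.01, 0.01]]
[[0.03, 0.84, -0.38], [0.09, -0.01, 0.01]]
[[0.03, 0.83, -0.42], [0.09, -0.01, 0.01]]
[[0.03, 0.81, -0.46], [0.09, -0.01, 0.01]]
```

carry_out:
  commands:
    - [[0,0.9,-0.3],[0.1,0,0],0]
    - [[0,0.9,-0.3],[0.1,0,0],0]
    - [[0,0.9,-0.3],[0.1,0,0],0]
    - [[0,0.9,-0.3],[0.1,0,0],0]
    - [[0,0.9,-0.3],[0.1,0,0],0]
    - [[0,0.8,-0.3],[0.1,0,0],0]
    - [[0,0.8,-0.3],[0.1,0,0],0]
    - [[0,0.8,-0.4],[0.1,0,0],0]

```text
t: 5.7
tool_pos: [463.9, -227.1, 72.6]
eef_rot: [-0.66, 0.106, -0.316]
ft_force: [0.4, -0.3, 0.3]
grip_width: 0.4
```

```bash
python3 - <<'E'
from h import *
for n in("scene","top"):
    c=cam(n);cv2.imwrite(f"pics/{n}1.png",c["image"][150:350,120:480] if n=="scene" else c["image"][120:400,260:560])
st();plan(wld(-100,-30,42),Rg(.6),8)
E
```

```text
t 5.8 p [ 463.1 -226.4   71.4] loc [-194.9  -34.7   71.4] down 38.1 W.x 0.999 q [-0.91  0.77  1.69  0.73  1.36 -1.01] F [-0.  -1.1  0.2] w 0.6
[[-0.0, 0.58, 0.22], [0.02, -0.01, 0.01]]
[[0.0, 0.58, 0.22], [0.02, -0.01, 0.01]]
[[0.01, 0.58, 0.21], [0.02, -0.01, 0.01]]
[[0.01, 0.59, 0.21], [0.02, -0.01, 0.01]]
[[0.01, 0.59, 0.2], [0.02, -0.01, 0.01]]
[[0.02, 0.59, 0.2], [0.02, -0.01, 0.01]]
[[0.02, 0.59, 0.19], [0.02, -0.01, 0.01]]
[[0.03, 0.59, 0.19], [0.02, -0.01, 0.01]]
```

View pics/scene1.png

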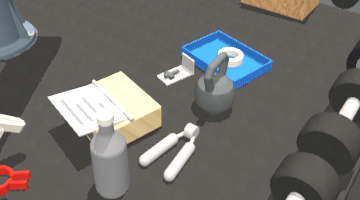

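View pics/top1.png

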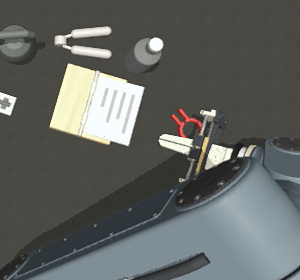

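carry_out:
  commands:
    - [[0,0.5,-0.5],[0,0,0],0]
    - [[0,0.5,-0.5],[0,0,0],0]
    - [[0,0.6,0.4],[0,0,0],0]
    - [[0,0.6,0.4],[0,0,0],0]
    - [[0,0.6,0.4],[0,0,0],0]

```text
t: 6.42
tool_pos: [479.5, -180.7, 39.3]
eef_rot: [-0.663, 0.108, -0.316]
ft_force: [0.7, -0.3, -0.4]
grip_width: 0.5
```

```bash
python3 - <<'E'
from h import *
st();plan(wld(-98,-30,42),Rg(.62),4)
E
```

```text
t 6.425 p [ 479.5 -180.7   39.3] loc [-146.4  -31.2   39.3] down 38.3 W.x 0.999 q [-0.84  0.8   1.75  0.8   1.27 -1.04] F [ 0.7 -0.3 -0.4] w 0.5
[[-0.02, 0.45, 0.4], [0.02, -0.02, 0.02]]
[[-0.01, 0.46, 0.4], [0.02, -0.02, 0.02]]
[[-0.0, 0.46, 0.39], [0.02, -0.02, 0.02]]
[[0.01, 0.47, 0.39], [0.02, -0.02, 0.02]]
```

carry_out:
  commands:
    - [[0,0.5,0.4],[0,0,0],0]
    - [[0,0.5,0.4],[0,0,0],0]
    - [[0,0.5,0.4],[0,0,0],0]
    - [[0,0.5,0.4],[0,0,0],0]
    - [[0,0,0.1],[0,0,0],0]

```text
t: 7.05
tool_pos: [497.8, -126.1, 41.9]
eef_rot: [-0.663, 0.107, -0.314]
ft_force: [0.7, -0.9, -0.5]
grip_width: 0.1
```

```bash
cat >> h.py <<'E'
def arc(rho,h,thetas,avals):
    from scipy.spatial.transform import Rotation as Ro
    s=status.observe();p=s["tool_pos"];R=cv2.Rodrigues(s["eef_rot"])[0]
    for th,a in zip(thetas,avals):
        x=-rho*np.cos(th)-h*np.sin(th); z=68.5+rho*np.sin(th)-h*np.cos(th)
        p1=wld(x,-30,z);R1=Rg(a)
        print(round(th,2),round(x),round(z),(R.T@(p1-p)/20).round(2).tolist(),(Ro.from_matrix(R.T@R1).as_rotvec()/.5).round(2).tolist())
        p,R=p1,R1
E
python3 - <<'E'
from h import *
st();arc(105,12,[.0,.1,.2,.3,.4,.5,.6],[.66]*7)
for n in("scene","top"):
    c=cam(n);i=c["image"][150:350,120:380] if n=="scene" else c["image"][150:320,280:500];cv2.imwrite(f"pics/{n}2.png",cv2.resize(i,None,fx=3,fy=3))
E
```

```text
t 7.05 p [ 497.8 -126.1   41.9] loc [-88.9 -28.4  41.9] down 38.3 W.x 0.999 q [-0.75  0.78  1.8   0.87  1.21 -1.03] F [ 0.7 -0.9 -0.5] w 0.1
0.0 -105 56 [-0.04, -1.09, 0.07] [0.02, -0.06, 0.08]
0.1 -106 67 [0.0, -0.35, 0.4] [0.0, 0.0, 0.0]
0.2 -105 78 [-0.0, -0.31, 0.43] [0.0, 0.0, 0.0]
0.3 -104 88 [0.0, -0.26, 0.46] [0.0, 0.0, 0.0]
0.4 -101 98 [-0.0, -0.22, 0.48] [0.0, 0.0, 0.0]
0.5 -98 108 [0.0, -0.17, 0.5] [0.0, 0.0, 0.0]
0.6 -93 118 [-0.0, -0.12, 0.52] [0.0, 0.0, 0.0]
```

View pics/scene2.png

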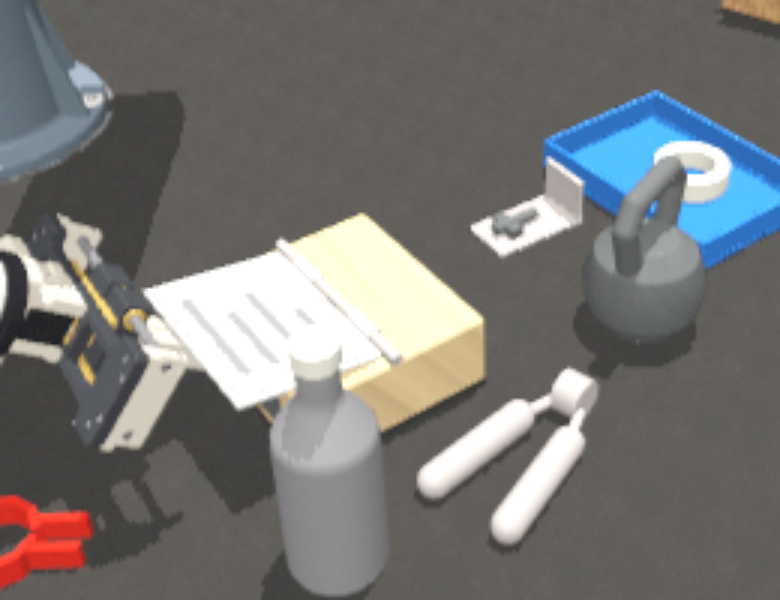

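View pics/top2.png

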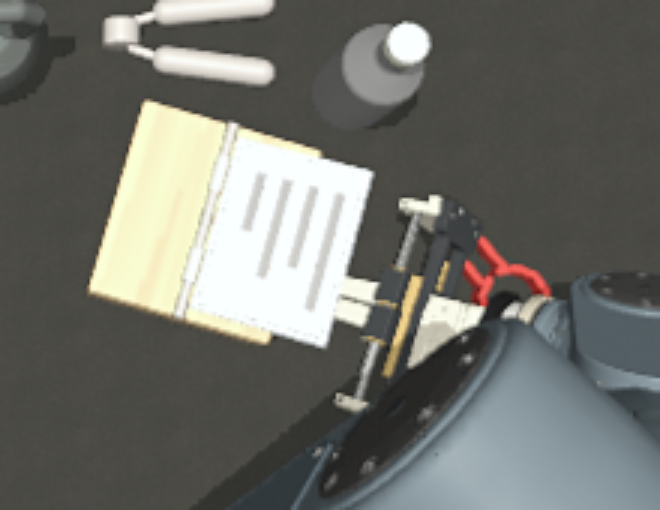

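carry_out:
  commands:
    - [[0,-0.5,0.3],[0,0,0],0]
    - [[0,-0.5,0.3],[0,0,0],0]
    - [[0,-0.4,0.3],[0,0,0],0]

```text
t: 7.52
tool_pos: [493.8, -138.9, 74.9]
eef_rot: [-0.665, 0.107, -0.316]
ft_force: [0.3, -1.2, -2.8]
grip_width: 0.9
```

```bash
python3 - <<'E'
from h import *
st();arc(105,12,[.2,.3,.4,.5,.6,.7,.8,.9],[.66]*8)
E
```

```text
t 7.525 p [ 493.8 -138.9   74.9] loc [-102.3  -28.7   74.9] down 38.4 W.x 0.999 q [-0.77  0.72  1.8   0.84  1.26 -0.98] F [ 0.3 -1.2 -2.8] w 0.9
0.2 -105 78 [-0.05, -0.2, 0.01] [0.02, -0.06, 0.09]
0.3 -104 88 [0.0, -0.26, 0.46] [0.0, 0.0, 0.0]
0.4 -101 98 [-0.0, -0.22, 0.48] [0.0, 0.0, 0.0]
0.5 -98 108 [0.0, -0.17, 0.5] [0.0, 0.0, 0.0]
0.6 -93 118 [-0.0, -0.12, 0.52] [0.0, 0.0, 0.0]
0.7 -88 127 [0.0, -0.07, 0.52] [0.0, 0.0, 0.0]
0.8 -82 135 [0.0, -0.01, 0.53] [0.0, 0.0, 0.0]
0.9 -75 143 [-0.0, 0.04, 0.53] [0.0, 0.0, 0.0]
```

Contact made (about −3 N in z). Continue along the arc.

carry_out:
  commands:
    - [[0,-0.3,0.5],[0,0,0],0]
    - [[0,-0.2,0.5],[0,0,0],0]
    - [[0,-0.2,0.5],[0,0,0],0]
    - [[0,-0.1,0.5],[0,0,0],0]

```text
t: 8.02
tool_pos: [497.8, -126.9, 119.4]
eef_rot: [-0.665, 0.107, -0.316]
ft_force: [-0.5, -0.1, -3.5]
grip_width: 0.2
```

```bash
python3 - <<'E'
from h import *
st();arc(105,12,np.arange(.6,1.5,.1),[.66]*9)
for n in("scene",):
    c=cam(n);i=c["image"][130:330,120:380];cv2.imwrite(f"pics/{n}3.png",cv2.resize(i,None,fx=3,fy=3))
E
```

```text
t 8.025 p [ 497.8 -126.9  119.4] loc [-89.7 -28.2 119.4] down 38.4 W.x 0.999 q [-0.75  0.63  1.81  0.84  1.3  -0.91] F [-0.5 -0.1 -3.5] w 0.2
0.6 -93 118 [-0.08, -0.1, -0.18] [0.02, -0.06, 0.09]
0.7 -88 127 [0.0, -0.07, 0.52] [0.0, 0.0, 0.0]
0.8 -82 135 [-0.0, -0.01, 0.53] [0.0, 0.0, 0.0]
0.9 -75 143 [0.0, 0.04, 0.53] [0.0, 0.0, 0.0]
1.0 -67 150 [0.0, 0.09, 0.52] [0.0, 0.0, 0.0]
1.1 -58 157 [-0.0, 0.14, 0.51] [0.0, 0.0, 0.0]
1.2 -49 162 [0.0, 0.19, 0.49] [0.0, 0.0, 0.0]
1.3 -40 166 [-0.0, 0.24, 0.47] [0.0, 0.0, 0.0]
1.4 -30 170 [0.0, 0.29, 0.44] [0.0, 0.0, 0.0]
```

View pics/scene3.png

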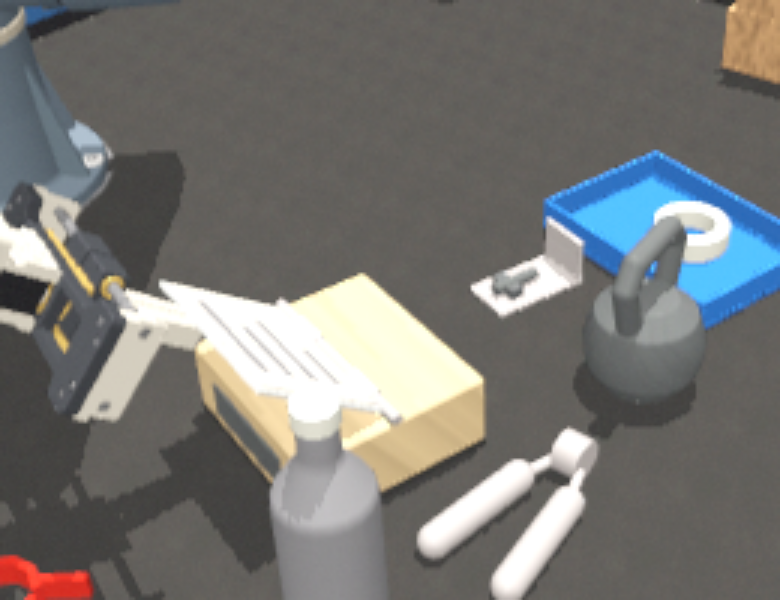

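carry_out:
  commands:
    - [[0,-0.1,0.5],[0,0,0],0]
    - [[0,0,0.5],[0,0,0],0]
    - [[0,0,0.5],[0,0,0],0]
    - [[0,0.1,0.5],[0,0,0],0]

```text
t: 8.57
tool_pos: [506.2, -101.4, 153.3]
eef_rot: [-0.666, 0.107, -0.316]
ft_force: [-0.3, -1.4, -4.1]
grip_width: 0.6
```

```bash
python3 - <<'E'
from h import *
st();arc(102,10,np.arange(1.1,2.,.1),np.linspace(.66,.75,9))
for n in("scene",):
    c=cam(n);i=c["image"][130:330,120:380];cv2.imwrite(f"pics/{n}4.png",cv2.resize(i,None,fx=3,fy=3))
E
```

```text
t 8.575 p [ 506.2 -101.4  153.3] loc [-62.8 -27.  153.3] down 38.5 W.x 0.999 q [-0.7   0.56  1.82  0.86  1.31 -0.85] F [-0.3 -1.4 -4.1] w 0.6
1.1 -55 155 [-0.17, 0.24, 0.29] [0.02, -0.06, 0.09]
1.2 -46 160 [0.0, 0.2, 0.47] [-0.02, 0.0, 0.0]
1.3 -37 164 [-0.0, 0.24, 0.45] [-0.02, 0.0, -0.0]
1.4 -27 167 [0.0, 0.28, 0.43] [-0.02, -0.0, 0.0]
1.5 -17 170 [0.0, 0.31, 0.41] [-0.02, -0.0, 0.0]
1.6 -7 171 [0.0, 0.35, 0.38] [-0.02, 0.0, -0.0]
1.7 3 171 [-0.0, 0.38, 0.34] [-0.02, -0.0, -0.0]
1.8 13 170 [0.0, 0.41, 0.31] [-0.02, 0.0, 0.0]
1.9 24 168 [-0.0, 0.43, 0.27] [-0.02, -0.0, 0.0]
```

View pics/scene4.png

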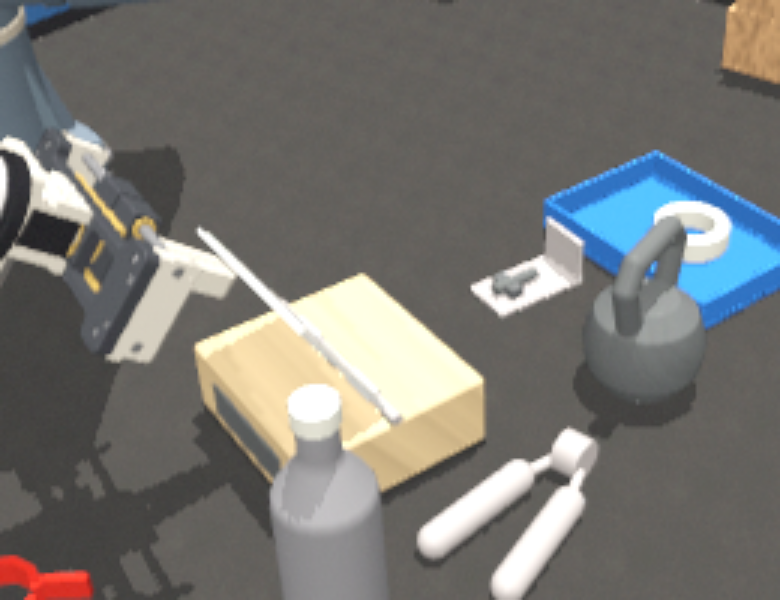

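carry_out:
  commands:
    - [[0,0.3,0.4],[0,0,0],0]
    - [[0,0.3,0.4],[0,0,0],0]
    - [[0,0.3,0.4],[0,0,0],0]
    - [[0,0.3,0.4],[0,0,0],0]

```text
t: 9.12
tool_pos: [519.7, -61.8, 165.2]
eef_rot: [-0.665, 0.106, -0.316]
ft_force: [-0.8, -1.9, -1.8]
grip_width: 0.2
```

```bash
python3 - <<'E'
from h import *
st();arc(100,10,np.arange(1.5,2.4,.1),np.linspace(.69,1,9))
for n in("scene","top"):
    c=cam(n);i=c["image"][130:330,120:380]if n=="scene" else c["image"][150:320,280:500];cv2.imwrite(f"pics/{n}5.png",cv2.resize(i,None,fx=3,fy=3))
E
```

```text
t 9.125 p [519.7 -61.8 165.2] loc [-21.  -24.7 165.2] down 38.4 W.x 0.999 q [-0.63  0.53  1.84  0.9   1.28 -0.81] F [-0.8 -1.9 -1.8] w 0.2
1.5 -17 168 [-0.27, 0.07, 0.21] [-0.04, -0.06, 0.09]
1.6 -7 169 [-0.0, 0.35, 0.36] [-0.08, 0.0, -0.0]
1.7 3 169 [0.0, 0.37, 0.34] [-0.08, -0.0, -0.0]
1.8 13 168 [-0.0, 0.39, 0.32] [-0.08, -0.0, 0.0]
1.9 23 166 [-0.0, 0.41, 0.29] [-0.08, 0.0, 0.0]
2.0 33 164 [0.0, 0.42, 0.27] [-0.08, -0.0, 0.0]
2.1 42 160 [-0.0, 0.44, 0.24] [-0.08, 0.0, -0.0]
2.2 51 155 [-0.0, 0.45, 0.22] [-0.08, -0.0, -0.0]
2.3 59 150 [0.0, 0.47, 0.19] [-0.08, 0.0, 0.0]
```

View pics/scene5.png

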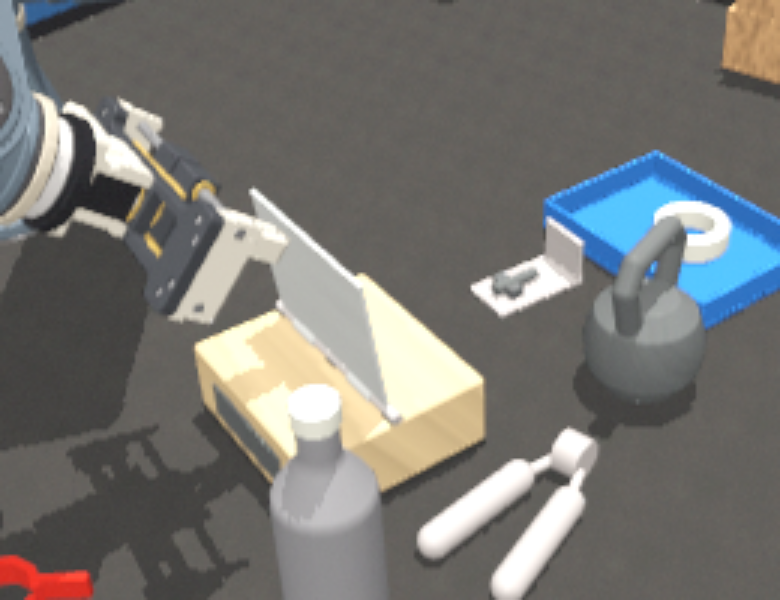

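View pics/top5.png

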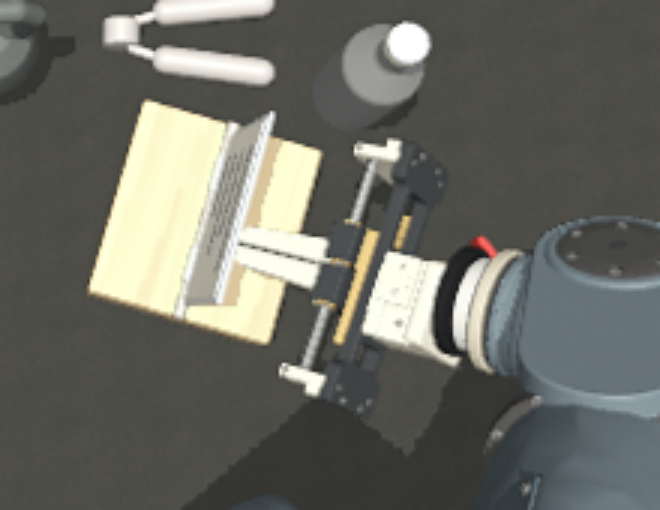

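carry_out:
  commands:
    - [[0,0.3,0.4],[-0.05,0,0],0]
    - [[0,0.3,0.4],[-0.1,0,0],0]
    - [[0,0.4,0.3],[-0.1,0,0],0]
    - [[0,0.4,0.3],[-0.1,0,0],0]

```text
t: 9.72
tool_pos: [533.0, -23.1, 167.6]
eef_rot: [-0.846, 0.137, -0.31]
ft_force: [-1.6, -2.0, -0.8]
grip_width: 0.3
```

```bash
python3 - <<'E'
from h import *
st();arc(97,10,np.arange(1.9,2.8,.1),np.linspace(.85,1.1,9))
for n in("scene",):
    c=cam(n);i=c["image"][130:330,120:380];cv2.imwrite(f"pics/{n}6.png",cv2.resize(i,None,fx=3,fy=3))
E
```

```text
t 9.725 p [533.  -23.1 167.6] loc [ 19.8 -22.4 167.6] down 48.9 W.x 0.999 q [-0.48  0.45  1.85  0.8   1.13 -0.62] F [-1.6 -2.  -0.8] w 0.3
1.9 22 164 [-0.39, 0.21, -0.07] [0.01, -0.08, 0.08]
2.0 31 161 [-0.0, 0.41, 0.26] [-0.06, -0.0, 0.0]
2.1 40 157 [0.0, 0.43, 0.24] [-0.06, 0.0, 0.0]
2.2 49 153 [0.0, 0.44, 0.21] [-0.06, -0.0, 0.0]
2.3 57 147 [0.0, 0.45, 0.18] [-0.06, 0.0, 0.0]
2.4 65 141 [-0.0, 0.47, 0.14] [-0.06, -0.0, 0.0]
2.5 72 135 [0.0, 0.47, 0.11] [-0.06, 0.0, -0.0]
2.6 78 127 [0.0, 0.48, 0.08] [-0.06, -0.0, 0.0]
2.7 83 119 [-0.0, 0.49, 0.04] [-0.06, 0.0, -0.0]
```

View pics/scene6.png

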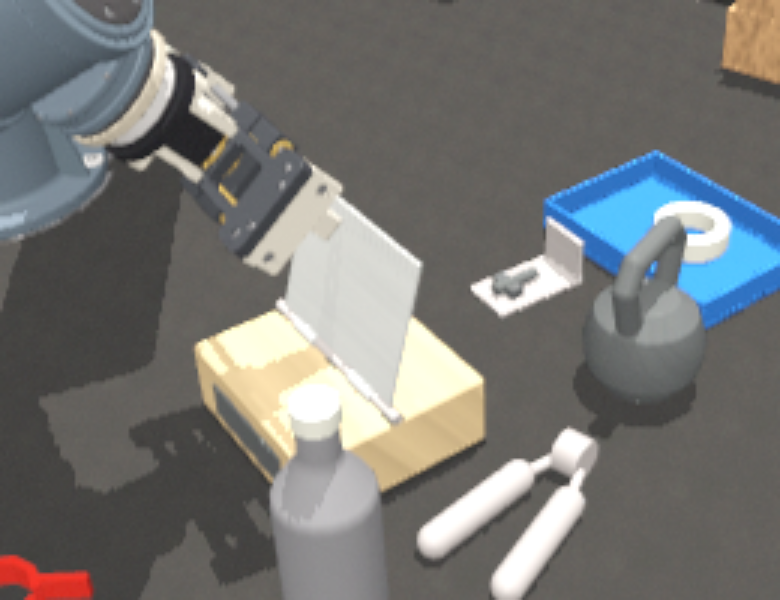

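```bash
python3 - <<'E'
from h import *
c=cam("top");print("kb",loc(plane(c,276,165,60)).round(),"latch",loc(plane(c,258,220,10)).round(), "trainer end",loc(plane(c,320,160,16)).round())
E
```

```text
kb [219.  93.  60.] latch [226. -53.  10.] trainer end [114. 150.  16.]
```

carry_out:
  commands:
    - [[0,0.4,0.2],[-0.1,0,0],0]
    - [[0,0.5,0.2],[-0.1,0,0],0]
    - [[0,0.5,0.2],[-0.1,0,0],0]
    - [[0,0.5,0.1],[-0.1,0,0],0]

```text
t: 10.32
tool_pos: [544.8, 9.6, 146.8]
eef_rot: [-1.044, 0.168, -0.301]
ft_force: [-0.3, -0.5, 1.5]
grip_width: 0.5
```

```bash
python3 - <<'E'
from h import *
st();arc(92,10,np.arange(2.2,3.2,.1),np.linspace(1.0,1.3,10))
for n in("scene",):
    c=cam(n);i=c["image"][130:330,120:380];cv2.imwrite(f"pics/{n}7.png",cv2.resize(i,None,fx=3,fy=3))
E
```

```text
t 10.325 p [544.8   9.6 146.8] loc [ 54.5 -19.9 146.8] down 60.3 W.x 0.998 q [-0.33  0.43  1.84  0.64  0.97 -0.4 ] F [-0.3 -0.5  1.5] w 0.5
2.2 46 149 [-0.48, -0.31, -0.34] [0.11, -0.09, 0.07]
2.3 54 144 [0.0, 0.42, 0.19] [-0.07, -0.0, 0.0]
2.4 61 138 [-0.0, 0.43, 0.16] [-0.07, 0.0, 0.0]
2.5 68 132 [0.0, 0.44, 0.13] [-0.07, -0.0, -0.0]
2.6 74 124 [-0.0, 0.45, 0.11] [-0.07, 0.0, 0.0]
2.7 79 117 [0.0, 0.46, 0.07] [-0.07, -0.0, -0.0]
2.8 83 109 [0.0, 0.46, 0.04] [-0.07, 0.0, 0.0]
2.9 87 100 [0.0, 0.46, 0.01] [-0.07, -0.0, 0.0]
3.0 90 91 [-0.0, 0.46, -0.02] [-0.07, 0.0, -0.0]
3.1 92 82 [0.0, 0.46, -0.05] [-0.07, 0.0, -0.0]
```

View pics/scene7.png

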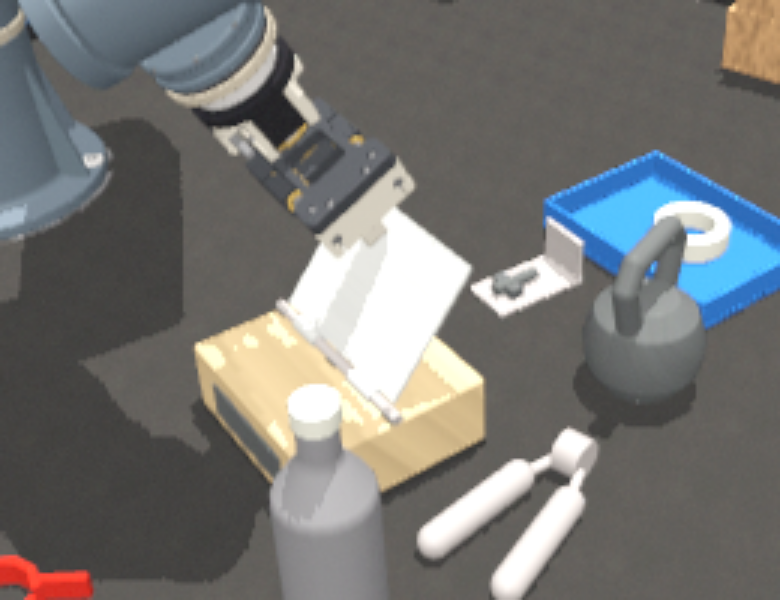

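carry_out:
  commands:
    - [[0,0.4,0.1],[-0.1,0,0],0]
    - [[0,0.5,0.1],[-0.1,0,0],0]
    - [[0,0.5,0],[-0.1,0,0],0]
    - [[0,0.5,0],[-0.05,0,0],0]

```text
t: 10.88
tool_pos: [551.6, 28.8, 113.9]
eef_rot: [-1.218, 0.199, -0.29]
ft_force: [0.4, 0.1, 1.8]
grip_width: -0.0
```

```bash
python3 - <<'E'
from h import *
st();arc(90,7,np.arange(2.7,3.2,.1),[1.27]*5)
E
```

```text
t 10.875 p [551.6  28.8 113.9] loc [ 74.8 -18.6 113.9] down 70.4 W.x 0.998 q [-0.2   0.47  1.82  0.45  0.86 -0.17] F [0.4 0.1 1.8] w -0.0
2.7 78 113 [-0.58, 0.08, 0.13] [-0.08, -0.1, 0.04]
2.8 82 105 [0.0, 0.44, 0.08] [0.0, 0.0, 0.0]
2.9 86 97 [-0.0, 0.45, 0.03] [0.0, 0.0, 0.0]
3.0 88 88 [0.0, 0.45, -0.01] [0.0, 0.0, 0.0]
3.1 90 79 [0.0, 0.45, -0.06] [0.0, 0.0, 0.0]
```

carry_out:
  commands:
    - [[0,0.5,0.1],[0,0,0],0]
    - [[0,0.5,0],[0,0,0],0]
    - [[0,0.5,0],[0,0,0],0]

```text
t: 11.25
tool_pos: [555.4, 40.4, 84.4]
eef_rot: [-1.216, 0.2, -0.289]
ft_force: [-0.6, 0.2, 0.7]
grip_width: 0.8
```

carry_out:
  commands:
    - [[0,0.4,0],[0,0,0],0]

```text
t: 11.38
tool_pos: [556.2, 42.9, 76.0]
eef_rot: [-1.216, 0.201, -0.289]
ft_force: [-1.3, -0.2, 0.9]
grip_width: 0.3
```

```bash
python3 - <<'E'
from h import *
st()
E
```

```text
t 11.375 p [556.2  42.9  76. ] loc [ 89.6 -17.9  76. ] down 70.3 W.x 0.998 q [-0.17  0.53  1.83  0.49  0.78 -0.2 ] F [-1.3 -0.2  0.9] w 0.3
```

carry_out:
  commands:
    - [[0,0.1,0],[0,0,0],0]

```text
t: 11.5
tool_pos: [556.3, 43.6, 73.6]
eef_rot: [-1.216, 0.201, -0.289]
ft_force: [-4.5, -5.1, 11.7]
grip_width: 0.5
```

carry_out:
  commands:
    - [[0,0.1,0],[0,0,0],0]

```text
t: 11.62
tool_pos: [556.6, 43.8, 72.9]
eef_rot: [-1.216, 0.2, -0.288]
ft_force: [-17.4, -13.5, 37.0]
grip_width: 0.9
```

```bash
python3 - <<'E'
from h import *
st()
for n in("scene",):
    c=cam(n);i=c["image"][130:330,120:380];cv2.imwrite(f"pics/{n}8.png",cv2.resize(i,None,fx=3,fy=3))
E
```

```text
t 11.625 p [556.6  43.8  72.9] loc [ 90.5 -17.8  72.9] down 70.3 W.x 0.998 q [-0.17  0.54  1.83  0.49  0.78 -0.2 ] F [-17.4 -13.5  37. ] w 0.9
```

View pics/scene8.png

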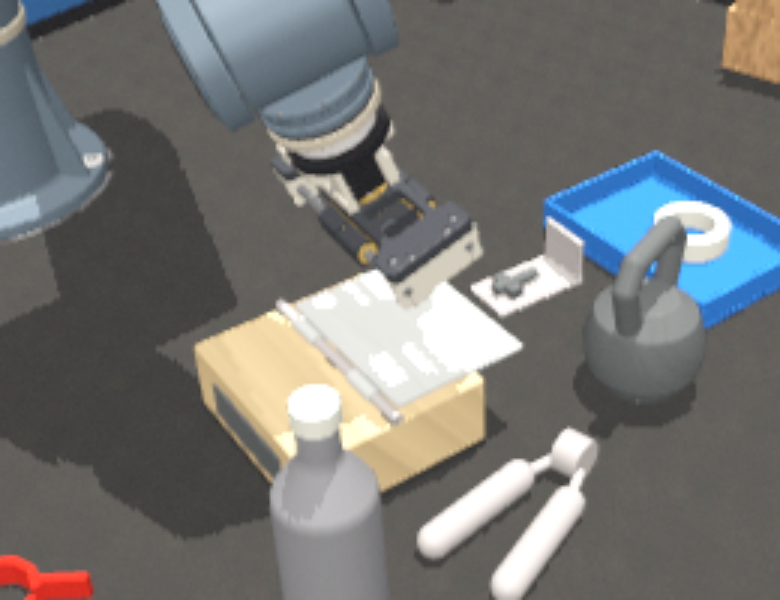

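The force rose higher than I wanted (about 43 N total at the wrist), so I'm backing off straight away.

carry_out:
  commands:
    - [[0,-0.2,0],[0,0,0],0]
    - [[0,-0.7,0],[0,0,0],0]
    - [[0,-1,0],[0,0,0],0]
    - [[0,-1,0],[0,0,0],0]
    - [[0,-1,0],[0,0,0],0]
    - [[0,-1,0],[0,0,0],0]
    - [[0,-1,0],[0,0,0],0]
    - [[0,0,0],[0,0,0],0]

```text
t: 12.68
tool_pos: [543.1, 3.6, 192.0]
eef_rot: [-1.216, 0.198, -0.291]
ft_force: [-0.0, 0.1, -1.0]
grip_width: 0.6
```

```bash
python3 - <<'E'
from h import *
st()
for n in("scene","top"):
    c=cam(n);cv2.imwrite(f"pics/{n}9f.png",c["image"]);i=c["image"][130:330,120:380] if n=="scene" else c["image"][120:320,220:480];cv2.imwrite(f"pics/{n}9.png",cv2.resize(i,None,fx=3,fy=3))
E
```

```text
t 12.675 p [543.1   3.6 192. ] loc [ 48.2 -19.9 192. ] down 70.3 W.x 0.998 q [-0.25  0.34  1.78  0.4   1.02 -0.14] F [-0.   0.1 -1. ] w 0.6
```

View pics/scene9.png

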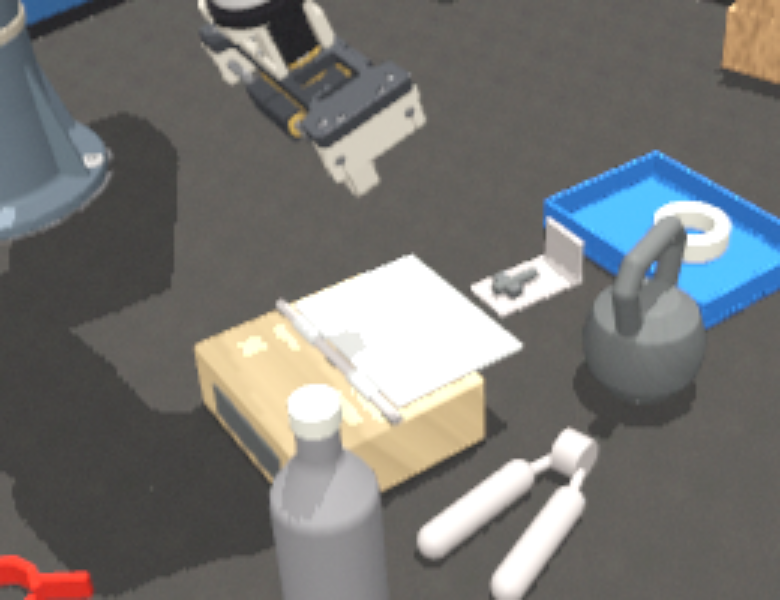

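View pics/top9.png

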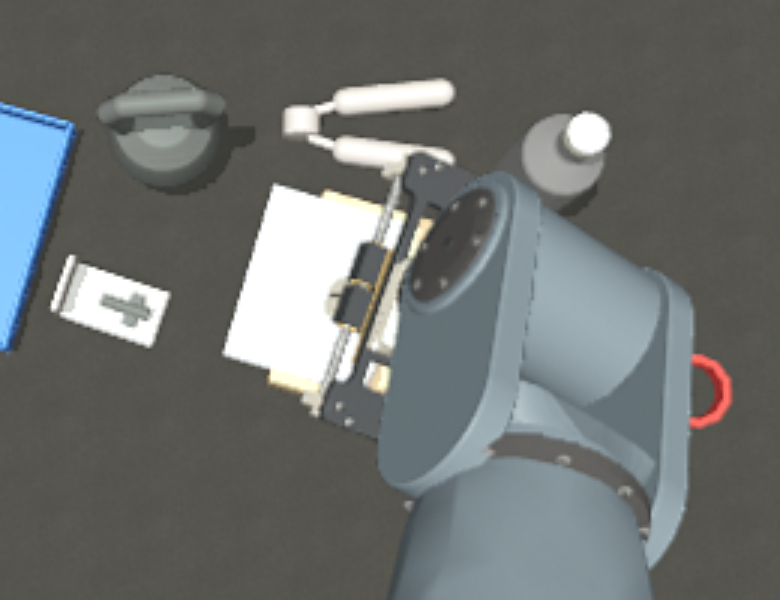

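Next I triangulate the leaf's free corners to check it is flat.

```bash
python3 - <<'E'
from h import *
t=cam("top");s=cam("scene")
P=lambda x,y:(x/3+220-.4,y/3+120-.4);Q=lambda x,y:(x/3+120-.4,y/3+130-.4)
for p,q in[((275,184),(521,346)),((224,355),(412,256))]:
  x,e=tri(ray(t,*P(*p)),ray(s,*Q(*q)));print(loc(x).round(1),round(e,1))
a=cv2.imread("pics/scene0.png");b=s["image"]
for nm,lo,hi in(("red",(0,150,100),(8,255,255)),("blue",(100,150,80),(115,255,255))):
  for im in(a,b):
    m=cv2.inRange(cv2.cvtColor(im[180:],cv2.COLOR_BGR2HSV),lo,hi);M=cv2.moments(m,True);print(nm,M["m10"]/M["m00"],M["m01"]/M["m00"])
E
```

```text
[119.5  76.5  69.5] 0.7
[119.9 -74.5  68.3] 1.3
red 124.44186046511628 150.35623678646934
red 124.56118143459915 150.31012658227849
blue 347.95115077501174 27.005636449037105
blue 347.9289411764706 26.986823529411765
```

```bash
python3 -c "
from bench import close_job;print(close_job())"
```

```text
the job is handed in; nothing more can be done
None
```

The leaf is flipped and lies flat on the other side, and the job is handed in. However, the final press may have broken the 40 N limit, and I can't rule that out.

**What I did:** I slid the closed fingertips under the overhanging edge, swung the leaf up past upright, then over and down, pushing only on its metal back. I then lifted the gripper about 120 mm clear, at about 12.7 s.

**Last checks that passed:**
- **Leaf:** its free corners measured about 68–70 mm high, against 68.5 mm for the hinge, and about 120 mm past the spine. That puts the hinge at about 3.14 rad.
- **Bystanders:** the clip and the tray measured in the same place before and after, to within 0.2 pixel. The other things look unmoved in the pictures, but I did not measure them.
- **Robot:** the wrist force read about 1 N at the end, so the robot was touching nothing.

**Check that disagreed:**
- **Force:** through the swing the wrist read only 2–5 N. On the last press against the stop it jumped from about 14 N to 37 N vertical, about 43 N in all. I backed off at once. The force on the leaf itself may have briefly reached or passed 40 N, and the last small push was probably not needed.

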